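Find the high side of a casting with a dial indicator on an inclined V-block

ROBOT

A 6-joint arm with a two-finger parallel gripper is mounted at the origin on the work surface. World frame = base frame: x ahead of the robot, y to its left, z up, the work surface at z = 0. Lengths are in m, angles in rad, forces in N, time in s.
With the tool pointing down it reaches from about 0.275 to 1 m from the base axis. Payload 8.4 kg.
Tool frame: the origin (TCP) lies on the front face of the gripper's body, between the roots of the fingers; the fingertips stand 73 mm ahead of it and the grasp point (between the pads) lies 54 mm ahead of it; z points along the fingers, y is the line along which they close (so a half turn about z gives the same grasp; the last joint's range is limited). The gripper opens to 85 mm and grips with 20 to 120 N. Pads are 22 mm wide; open, the fingers measure 114 mm over their backs; the gripper's body (76 mm by 85 mm) begins 54 mm behind the grasp point. The pads swing forward as they close: fully open they stand 13 mm farther back than shut.
Start: joints at [1.251, 0.353, 1.633, -0, 1.155, -0.002], TCP at [0.195, 0.594, 0.304] pointing down, gripper open.
Joint ranges: [-2.63, 2.63], [-0.92, 2.1], [0.06, 2.66], [-1.3, 4.44], [0, 2.69], [-3.02, 3.02]. Speed limits (rad/s): [2.22, 2.22, 2.79, 3.14, 3.14, 3.14].

INTERFACE

Orientations are given as a rotation vector (axis times angle).
In Python, from workcell import arm gives the robot as it stands. The module is installed in compiled form; this text tells all that it offers.
- The arm moves only by the tool step_arm, never from a script. Its argument "rows" is a list that holds one entry, the list of rows, each a list of 6 numbers: the shift along the world's x, y, z each as a share of 0.3 m, from -1 to 1, then the turn, a rotation vector about the world's x, y, z each as a share of 30 degrees, from -1 to 1. In form: [[[tx, ty, tz, ax, ay, az], ...]]. A call has 1 to 8 rows; each row shifts and turns the commanded pose from where the row before left it; what a row does not reach is not made up. A row lasts 1/10 s, in which the tool goes at most 50 mm and 8.59 degrees, less where a joint would pass 70% of its speed; a pose out of reach is approached as far as the arm can. A call with a number of a shift or a turn outside -1 to 1 is refused whole. A call with a gripper value outside its range is refused whole. "hand" is the opening in per cent of the stroke, from 0 (shut) to 100 (fully open), set as the call begins (left out, the last holds). The fingers move at their own pace and stop on an object; the grip force is fixed at half the most. Time passes only in rows, so rows that do not move let the fingers close. It gives the time, the measured TCP pose, the force, the opening and the grip force at its end, in the units of the state.
- arm.state(): the state, without advancing time (a new reading comes with each control period).
- arm.read_camera(name): name is "side" or "top"; returns a dict with "img" (400x640x3 uint8, red, green, blue), "depth" (400x640 float32, m along the optical axis (not along the pixel's ray), 0 where there is no reading), "intrinsics" (3x3 intrinsics, pixels), "R" (3x3) and "t" (3): a world point X has camera coordinates R X + t. Camera axes: x right, y down, z forward; pixel columns grow to the right and rows downward; lengths in m; the calibration is good to about 2 mm. A picture is of the moment at which its call begins.
- arm.hand_in(): hands the job in; it is judged then, once.
The state is a dict: "clock": time; "joint_positions": joint angles; "joint_velocities": joint speeds; "joint_torque": joint torques, N m; "tool_pos": TCP position; "tool_rot": TCP orientation; "wrist_force": force on the tool from outside, world axes, zero at the start; "wrist_torque": the same for the moment, N m; "width": opening from 0.0 (shut) to 1.0 (fully open); "finger_force": force on a finger pad.
Only numpy, scipy, OpenCV 4.12 (cv2) and the standard library are available. Lean on these libraries where they do the work, as an engineer would, in place of code of your own. Each camera call takes 0.05 s, during which the arm holds its last target. There are 200 camera calls.

TASK

Check the gold casting for runout. Slide the dial indicator along its rail by its blue post until its plunger rests on the round flank of the casting and is pressed in by about 4 mm (never down to its stop), then turn the mandrel by its black knob in the V-block, going right round if need be, until the casting's one proud side is squarely under the plunger (highest reading). Let go and leave it like that, with the mandrel still seated in the V-block and the other things on the bench left alone.

Things in the scene. Friction and masses are not known exactly. Their poses are not given: they have to be found in the camera images.
- vblock: Steel V-block. Origin: where the mandrel's axis meets the foot plate, 50 mm above the bench. z: the mandrel's axis, leaning 35 deg from vertical with its upper end towards the robot; x: the indicator's sliding line, out of the open V, upward and away from the robot; y level. V bearings at z 4-50 and 86-98 mm. Only the knob and the blue post stand above z = 100 mm
- holder: Aluminium holder that carries the V-block and indicator: base plate 210 x 110 x 12 mm fixed to the bench with a small red-handled toggle clamp, origin under its centre, x from the knob's end towards the indicator's end
- knob (a point): Centre of the grip length of the round black knob (24 mm diameter) on the mandrel's axis, z = 126 mm of the V-block frame; the knob spans z 104 to 142 mm. The mandrel is loose: a 16 mm shaft, about 0.2 kg with the casting, that lies in the V and on the foot plate by its weight, turns there under light torque and stays where left. Grip along its axis (tool tilted 35 deg)
- casting_mid (a point): Point on the mandrel's axis at the middle of the gold casting (z = 71 mm of the V-block frame). The casting is 18 mm long, firmly fixed on the mandrel: a round of 14 mm radius with one proud side, about 100 deg wide, rising smoothly to 17 mm from the axis. Where the proud side points is not told by any frame here; at the start it is away from the plunger
- handle (a point): Pinch point on the axis of the indicator's blue grip post (14 mm diameter, parallel to the mandrel), z = 107 mm of the V-block frame; the post ends at z = 120 and is free down to 84 mm. It is 99 mm in +x of the tip of the plunger when that is out. The indicator slides with it along the V-block's x, 45 mm in all, stays where left (5 N friction) and starts 0-12 mm from its outer end
- plunger_tip (a point): Tip of the indicator's sprung plunger, a 6 mm rod with a ball end at z = 71 mm of the V-block frame, pointing to the mandrel's axis. Its x in the V-block frame is about 13.7 mm on the round of the casting, 16.7 mm on top of the proud side (contacts give 0.3 mm), 25 to 37 mm at the start
- plunger (a joint): How far the plunger is pushed into the indicator, m: 0 out, 0.014 at its stop; spring of 0.5 N plus 0.06 N per mm
- needle (a joint): Red needle of the 52 mm white dial, rad: 0.4 rad per mm of plunger travel, 0 (needle pointing towards the casting) when the plunger is out; it turns clockwise as seen facing the dial. Black ticks 0.4 rad apart. The dial faces along the mandrel's axis, up towards the robot. A grip off the axis lifts the mandrel and so the reading by up to 1 mm until let go
- die: Grey stone die, 26 mm wide, 30 mm high, origin under its centre: leave alone
- button: Gold-tone casting button, 30 mm wide, 12 mm high, origin under its centre: leave alone
- burr_box: Teal plastic burr box 70 x 45 x 27 mm, origin under its centre: leave alone
- palette: White porcelain palette 110 x 75 x 8 mm, origin under its centre: leave alone
Things that resemble listed ones, but are neither listed nor needed, are in the scene too. Of the things shaped like the holder, the aluminium one is meant.

How it is judged:
By the outcome, as a careful person would: the job done as asked, in the order asked, and still so for the second after the job is handed in, with the robot touching nothing.
It also fails if it takes over 72 s, if anything falls off the work surface, if the arm or the gripper's body presses on something with over 40 N, if the wrist force passes 120 N, or if a joint passes its speed limit or range.

## Working session

There is one attempt and no reset: what is moved stays moved. The work goes in short steps, Python scripts to look and compute and a tool call to move; the robot and the scene stay as the last step left them, time stands still between calls to the robot, and variables do not carry over. Pictures are saved under pics/ and viewed, at most 10 in all, crops included, and the job is handed in when it is done.

Besides the shell and the picture viewer there is one more tool, called after "Request:" in YAML: its name, and indented under it one key for each argument. step_arm: Moves the arm, as the interface text tells. Its arguments: {"type":"object","properties":{"rows":{"type":"array"},"hand":{"type":"number"}},"required":["rows"]}

```bash
mkdir -p pics; cat > h.py <<'E'
import numpy as np, cv2
from scipy.spatial.transform import Rotation as Ro
from workcell import arm
def cam(n):
    c=arm.read_camera(n); c={k:np.array(v) for k,v in c.items()}; return c
def pts(c):
    K=c["intrinsics"];d=c["depth"];v,u=np.mgrid[:d.shape[0],:d.shape[1]]
    P=np.stack([(u-K[0,2])/K[0,0]*d,(v-K[1,2])/K[1,1]*d,d],-1)
    return (P-c["t"])@c["R"]
def proj(c,X):
    p=c["R"]@np.array(X)+c["t"];q=c["intrinsics"]@p;return q[:2]/q[2]
def save(n,img,s=1): cv2.imwrite("pics/"+n,cv2.resize(img[...,::-1].copy(),None,fx=s,fy=s,interpolation=cv2.INTER_CUBIC))
E
python3 - <<'E'
from h import *
for n in("side","top"):
    c=cam(n);np.savez(n+"0.npz",**c);save(n+"0.png",c["img"],1.25);print(n,-c["R"].T@c["t"],c["R"].round(2).tolist(),c["intrinsics"].tolist())
print(arm.state())
E
```

```text
side [ 0.59078377 -0.55407806  0.73825147] [[1.0, -0.04, 0.01], [-0.02, -0.72, -0.7], [0.04, 0.69, -0.72]] [[399.56004368031654, 0.0, 315.14406735298485], [0.0, 399.56004368031654, 199.92022065812466], [0.0, 0.0, 1.0]]
top [0.49572818 0.01710436 1.13797758] [[-0.0, -1.0, 0.01], [-0.99, 0.0, -0.13], [0.13, -0.01, -0.99]] [[438.8756978045823, 0.0, 321.28969557423517], [0.0, 438.8756978045823, 201.24536553635028], [0.0, 0.0, 1.0]]
{'clock': 0.1, 'joint_positions': array([ 1.25058315e+00,  3.53593504e-01,  1.63407559e+00,  1.57229039e-05,
        1.15517477e+00, -2.43030283e-03]), 'joint_velocities': array([ 0.00054938, -0.00307137, -0.00160436,  0.0014099 ,  0.00031414,
       -0.00036771]), 'joint_torque': array([-1.79019575e-03, -6.06353116e+01, -3.42814422e+01, -1.36071044e-04,
        3.99891913e-03,  1.16446586e-05]), 'tool_pos': array([0.19519607, 0.59338075, 0.30322079]), 'tool_rot': array([-4.97050157e-01, -3.10180430e+00,  1.93611962e-03]), 'wrist_force': array([ 0.20809812, -0.18504601,  0.42913614]), 'wrist_torque': array([-0.05046667,  0.01342314,  0.04106458]), 'finger_force': 0.0, 'width': 1.0004689192434502}
```

View pics/side0.png

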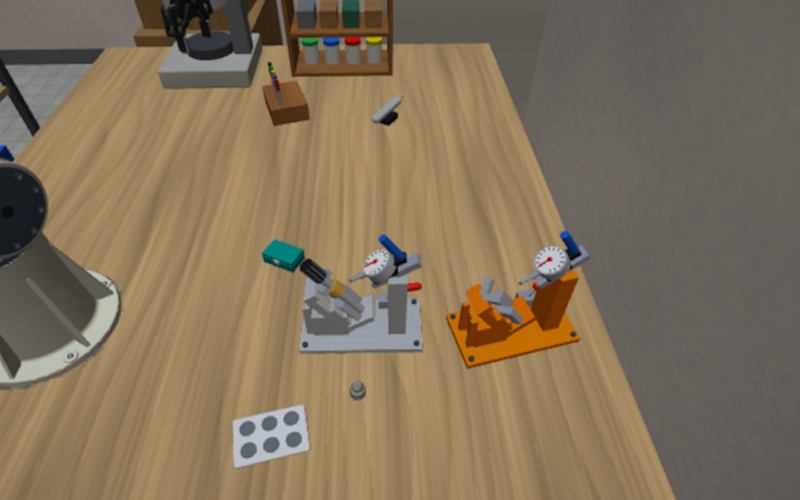

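View pics/top0.png

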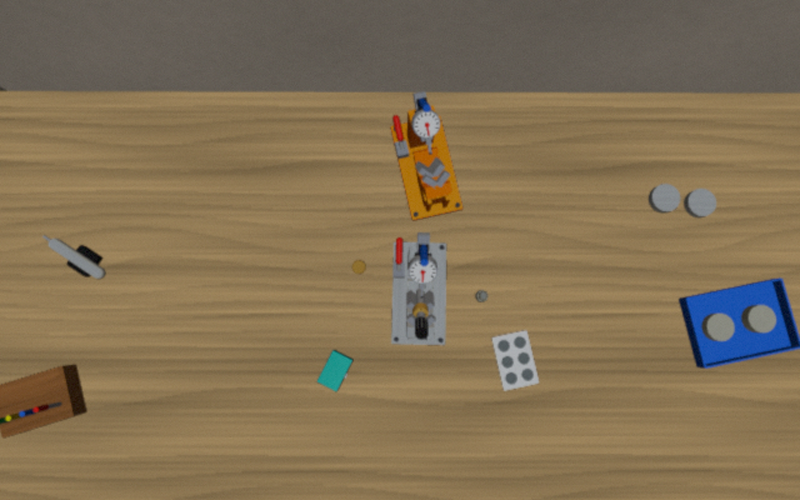

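Top view: the aluminium holder is at (420,293), its knob at (421,327), dial at (423,270), blue post at (424,250). The lookalike is the orange holder at (427,160) top / (515,300) side, with its own blue post and no knob. In the side view the aluminium one is at (362,300), knob (315,270), post (392,250). I choose aluminium.

```bash
python3 - <<'E'
from h import *
T=dict(np.load("top0.npz"));S=dict(np.load("side0.npz"))
P=pts(T);Q=pts(S)
# base plate
m=(abs(P[...,2]-.012)<.005)&(P[...,0]>.25)&(P[...,0]<.6)&(abs(P[...,1])<.2)
hsv=cv2.cvtColor(T["img"],cv2.COLOR_RGB2HSV)
m&=(hsv[...,1]<60)
n,l,st,ce=cv2.connectedComponentsWithStats(m.astype(np.uint8))
for i in range(1,n):
    if st[i,4]>200:
        p=P[l==i]; print(st[i],p.mean(0).round(4),cv2.minAreaRect((p[:,:2]*1000).astype(np.float32)))
def show(n,c,X,hs):
    for nm,mask in (("knob",c["img"].max(2)<60),("blue",(hs[...,0]>100)&(hs[...,0]<130)&(hs[...,1]>150)),("gold",(hs[...,0]>12)&(hs[...,0]<28)&(hs[...,1]>110))):
        mm=mask&(X[...,2]>(.09 if nm!="gold" else .08))&(X[...,0]>.25)&(X[...,0]<.62)&(abs(X[...,1])<.12)&(c["depth"]>0)
        p=X[mm];print(n,nm,len(p),p.mean(0).round(4),p.min(0).round(3),p.max(0).round(3))
show("top",T,P,hsv);show("side",S,Q,cv2.cvtColor(S["img"],cv2.COLOR_RGB2HSV))
a=cv2.resize(T["img"][180:285,300:370],None,fx=5.5,fy=5.5,interpolation=2)
b=cv2.resize(S["img"][170:290,230:350],None,fx=3.3,fy=4.8125,interpolation=2)
h=min(a.shape[0],b.shape[0]);save("crop.png",np.hstack([a[:h],b[:h]]))
E
```

```text
[ 313  219   44   57 1240] [ 0.5227 -0.0255  0.012 ] ((528.825927734375, -26.730876922607422), (109.74723815917969, 143.14459228515625), 89.3346939086914)
top knob 158 [ 0.4923 -0.025   0.1609] [ 0.473 -0.036  0.121] [ 0.617 -0.015  0.199]
top blue 52 [ 0.6081 -0.0279  0.2174] [ 0.597 -0.033  0.198] [ 0.62  -0.022  0.226]
top gold 89 [ 0.5247 -0.0254  0.118 ] [ 0.48  -0.039  0.094] [ 0.538 -0.012  0.167]
side knob 243 [ 0.5035 -0.0342  0.1572] [ 0.473 -0.05   0.13 ] [ 0.62  -0.018  0.176]
side blue 109 [ 0.6089 -0.0337  0.2129] [ 0.596 -0.038  0.192] [ 0.62  -0.024  0.227]
side gold 124 [ 0.5258 -0.0339  0.1158] [ 0.515 -0.043  0.1  ] [ 0.536 -0.012  0.126]
```

View pics/crop.png

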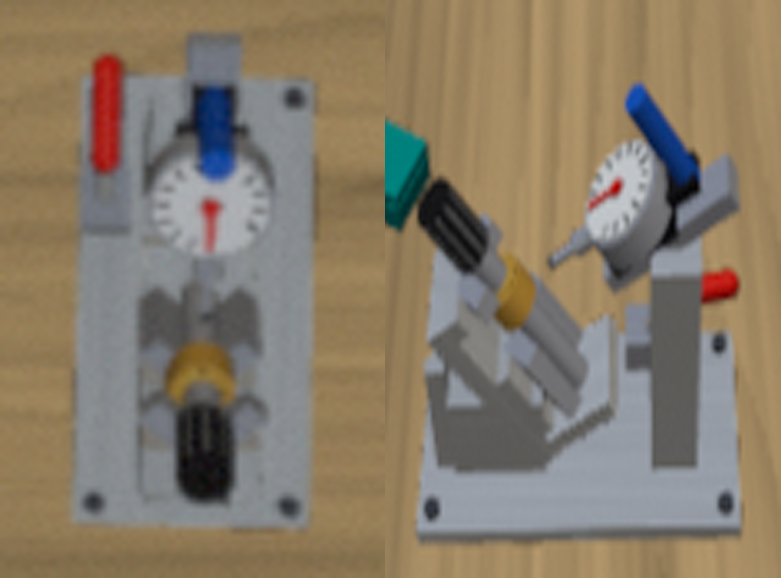

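The crop confirms it: gold casting, black knob, blue post and white dial with needle at 0, on the aluminium plate. Fitting the frame.

```bash
python3 - <<'E'
from h import *
from scipy.optimize import least_squares
T=dict(np.load("top0.npz"));S=dict(np.load("side0.npz"))
def sel(c,b):
    X=pts(c);hs=cv2.cvtColor(c["img"],cv2.COLOR_RGB2HSV)
    if b: m=(hs[...,0]>100)&(hs[...,0]<130)&(hs[...,1]>150)&(X[...,2]>.19)&(X[...,0]>.59)&(X[...,0]<.63)
    else: m=(c["img"].max(2)<60)&(X[...,2]>.125)&(X[...,0]<.53)&(X[...,0]>.44)
    return X[m&(abs(X[...,1])<.1)]
def fr(o):
    a=np.radians(35);psi=o
    h=np.array([np.cos(psi),np.sin(psi),0]);u=np.array([0,0,1.])
    z=-np.sin(a)*h+np.cos(a)*u;x=np.cos(a)*h+np.sin(a)*u
    return np.c_[x,np.cross(z,x),z]
K=[sel(T,0),sel(S,0)];B=[sel(T,1),sel(S,1)]
def loc(v,p): return (p-np.array([v[0],v[1],.05]))@fr(v[2])
def res(v,sets=(0,1)):
    r=[]
    for i in sets:
        k=loc(v,K[i]);b=loc(v,B[i]);b[:,0]-=v[3]
        for q,R,zt in((k,.012,.142),(b,.007,.120)):
            d=np.maximum(np.hypot(q[:,0],q[:,1])-R,q[:,2]-zt)
            # sdf of capped cylinder
            d1=np.hypot(q[:,0],q[:,1])-R;d2=q[:,2]-zt
            d=np.where((d1>0)&(d2>0),np.hypot(np.maximum(d1,0),np.maximum(d2,0)),np.maximum(d1,d2)); r.append(d)
    return np.concatenate(r)
for s in((0,1),(0,),(1,)):
    f=least_squares(res,[.56,-.027,0,.13],loss="soft_l1",f_scale=.001,args=(s,),x_scale=[.01,.01,.05,.01]);v=f.x
    A=fr(v[2]);O=np.array([v[0],v[1],.05])
    print(s,v.round(4),np.sqrt((f.fun**2).mean())*1e3,"knob",(O+A@[0,0,.126]).round(4),"handle",(O+A@[v[3],0,.107]).round(4))
P=pts(T);hsv=cv2.cvtColor(T["img"],cv2.COLOR_RGB2HSV)
# plate outline: edge y vs x
for side in(0,1):
    xs=[];ys=[]
    for r in range(235,272):
        m=(abs(P[r,:,2]-.012)<.004)&(abs(P[r,:,1])<.2)&(hsv[r,:,1]<60)
        i=np.where(m)[0]
        if len(i)>3:
            j=i[0] if side==0 else i[-1]; xs.append(P[r,j,0]);ys.append(P[r,j,1])
    p=np.polyfit(xs,ys,1);print("edge",np.degrees(np.arctan(p[0])),np.polyval(p,.53),np.min(xs))
E
```

```text
(0, 1) [ 0.5618 -0.028  -0.0211  0.1301] 105.55670071463808 knob [ 0.4896 -0.0264  0.1532] handle [ 0.6071 -0.0289  0.2123]
(0,) [ 0.5612 -0.0277 -0.0229  0.1299] 166.67946003213515 knob [ 0.489  -0.026   0.1532] handle [ 0.6063 -0.0287  0.2122]
(1,) [ 0.5623 -0.0278 -0.019   0.1307] 0.922375537791925 knob [ 0.4901 -0.0264  0.1532] handle [ 0.608  -0.0286  0.2126]
edge -1.3527867427060132 0.02595992880544877 0.4677531940679631
edge 17.511582707651765 -0.09535850643869542 0.4674005053677283
```

```bash
cat >> h.py <<'E'
PSI=-.0211;O=np.array([.5618,-.0280,.05]);a_=np.radians(35)
h_=np.array([np.cos(PSI),np.sin(PSI),0]);Z=-np.sin(a_)*h_+np.array([0,0,np.cos(a_)]);X=np.cos(a_)*h_+np.array([0,0,np.sin(a_)])
A=np.c_[X,np.cross(Z,X),Z]
def loc(p): return (p-O)@A
def tool(p,th=0):  # TCP pose for grasp point at local p; th: turn of tool about V-block +z, 0: tool y along +/-y
    best=None
    s=arm.state();R0=Ro.from_rotvec(s["tool_rot"])
    y0=A[:,1]
    for sg in(1,-1):
        y=sg*y0;z=-Z;R=Ro.from_rotvec(Z*th)*Ro.from_matrix(np.c_[np.cross(y,z),y,z])
        d=(R*R0.inv()).as_rotvec()
        if best is None or np.linalg.norm(d)<np.linalg.norm(best[1]): best=(R,d)
    tcp=O+A@np.array(p)-best[0].apply([0,0,.054])
    dx=tcp-s["tool_pos"]
    print("shift",(dx/.3).round(4),"turn",(np.degrees(best[1])/30).round(4),"minrows",np.linalg.norm(dx)/.05,np.linalg.norm(np.degrees(best[1]))/8.59)
def where():
    s=arm.state();R=Ro.from_rotvec(s["tool_rot"]).as_matrix()
    y=A.T@R[:,1];print("t",round(s["clock"],2),"grasp local mm",(loc(s["tool_pos"]+.054*R[:,2])*1e3).round(1),"tilt err",np.degrees(np.arccos(min(1,-R[:,2]@Z))).round(2),"yaw",np.degrees(np.arctan2(-y[0],y[1])).round(1),"F",s["wrist_force"].round(1),"w",round(s["width"],3),s["finger_force"],"j6",s["joint_positions"].round(2))
E
python3 - <<'E'
from h import *
for n in("top","side"):
    c=dict(np.load(n+"0.npz"));q=loc(pts(c))*1e3;hs=cv2.cvtColor(c["img"],cv2.COLOR_RGB2HSV)
    w=(hs[...,1]<40)&(c["img"].min(2)>170)&(abs(q[...,1])<40)&(q[...,0]>30)&(q[...,0]<140)&(q[...,2]>60)&(q[...,2]<130)
    print(n,"dial",np.percentile(q[w],[1,50,99],axis=0).round(1).tolist())
    b=(abs(q[...,1])<45)&(q[...,0]>95)&(q[...,0]<170)&(q[...,2]>70)&(hs[...,1]<90)
    print("near post",np.percentile(q[b],[1,50,99],axis=0).round(1).tolist())
    g=(hs[...,0]>12)&(hs[...,0]<28)&(hs[...,1]>110)&(abs(q[...,2]-71)<8)&(np.hypot(q[...,0],q[...,1])<22)
    p=q[g];az=np.degrees(np.arctan2(p[:,1],p[:,0]));r=np.hypot(p[:,0],p[:,1])
    for k in range(-180,180,20):
        m=(az>=k)&(az<k+20)
        if m.sum()>1: print(k,m.sum(),np.median(r[m]).round(1),end="; ")
    print()
where();tool([.130,0,.170])
E
```

```text
top dial [[74.5, -14.2, 79.8], [91.9, -4.5, 83.1], [103.5, 13.7, 86.7]]
near post [[95.1, -23.7, 70.2], [105.0, 5.0, 82.3], [133.7, 24.8, 110.2]]
-60 3 14.3; -40 7 13.0; -20 8 14.4; 0 8 13.3; 20 5 13.0; 40 7 14.0; 60 3 13.6; 80 3 15.2; 
side dial [[71.5, -20.7, 81.5], [94.4, -4.2, 83.2], [112.6, 19.8, 85.0]]
near post [[95.1, -25.9, 70.2], [108.8, -5.7, 82.3], [138.3, 20.4, 119.9]]
-120 5 13.5; -100 13 13.2; -80 13 14.0; -60 17 14.4; -40 17 15.2; -20 11 14.7; 0 5 15.1; 
t 0.1 grasp local mm [-196.7  613.4  381. ] tilt err 35.02 yaw -14.0 F [ 0.2 -0.2  0.4] w 1.0 0.0 j6 [ 1.25  0.35  1.63  0.    1.16 -0.  ]
shift [ 1.1487 -2.0697  0.0161] turn [-0.1952 -1.1545  0.5496] minrows 14.203129221658248 4.517316363186514
```

Request:
step_arm:
  rows:
    - [[0.0718, -0.1294, 0.001, -0.0122, -0.0722, 0.0344], [0.0718, -0.1294, 0.001, -0.0122, -0.0722, 0.0344], [0.0718, -0.1294, 0.001, -0.0122, -0.0722, 0.0344], [0.0718, -0.1294, 0.001, -0.0122, -0.0722, 0.0344], [0.0718, -0.1294, 0.001, -0.0122, -0.0722, 0.0344], [0.0718, -0.1294, 0.001, -0.0122, -0.0722, 0.0344], [0.0718, -0.1294, 0.001, -0.0122, -0.0722, 0.0344], [0.0718, -0.1294, 0.001, -0.0122, -0.0722, 0.0344]]
  hand: 55

```text
clock: 0.9
tool_pos: [0.368, 0.2815, 0.3062]
tool_rot: [0.242, 2.823, -0.004]
wrist_force: [0.8, 1.0, 0.3]
width: 0.55
finger_force: 0.0
```

Request:
step_arm:
  rows:
    - [[0.0718, -0.1294, 0.001, -0.0122, -0.0722, 0.0344], [0.0718, -0.1294, 0.001, -0.0122, -0.0722, 0.0344], [0.0718, -0.1294, 0.001, -0.0122, -0.0722, 0.0344], [0.0718, -0.1294, 0.001, -0.0122, -0.0722, 0.0344], [0.0718, -0.1294, 0.001, -0.0122, -0.0722, 0.0344], [0.0718, -0.1294, 0.001, -0.0122, -0.0722, 0.0344], [0, 0, 0, 0, 0, 0], [0, 0, 0, 0, 0, 0]]

```text
clock: 1.7
tool_pos: [0.4967, 0.0488, 0.3077]
tool_rot: [0.082, 2.606, -0.007]
wrist_force: [-0.2, 0.2, 0.7]
width: 0.552
finger_force: 0.0
```

```bash
python3 -c "
from h import *
where();tool([.130,0,.170])"
```

```text
t 1.7 grasp local mm [ 89.   74.9 195.5] tilt err 4.45 yaw -2.2 F [-0.2  0.2  0.7] w 0.552 0.0 j6 [ 0.15 -0.03  2.18 -0.21  0.47 -1.2 ]
shift [ 0.1438 -0.2546  0.0013] turn [-0.027  -0.1459  0.0739] minrows 1.7544228591150512 0.5789301033675156
```

Request:
step_arm:
  rows:
    - [[0.048, -0.085, 0, -0.009, -0.049, 0.025], [0.048, -0.085, 0, -0.009, -0.049, 0.025], [0.048, -0.085, 0.001, -0.009, -0.048, 0.024], [0, 0, 0, 0, 0, 0], [0, 0, 0, 0, 0, 0]]

```text
clock: 2.2
tool_pos: [0.5396, -0.0253, 0.3079]
tool_rot: [0.022, 2.531, -0.006]
wrist_force: [-0.2, 0.3, 0.4]
width: 0.548
finger_force: 0.0
```

```bash
python3 -c "
from h import *
where();tool([.130,0,.108])
c=cam('side');q=loc(pts(c))*1e3
hs=cv2.cvtColor(c['img'],cv2.COLOR_RGB2HSV)
a=c['img'][100:290,230:400];save('pre.png',a,3)"
```

```text
t 2.2 grasp local mm [129.7   2.3 170. ] tilt err 0.15 yaw 0.2 F [-0.2  0.3  0.4] w 0.548 0.0 j6 [-0.06  0.03  2.16  0.08  0.35 -1.68]
shift [ 0.1191 -0.0098 -0.1688] turn [-0.0009 -0.0011 -0.0071] minrows 1.2407565516688073 0.02534259329244128
```

View pics/pre.png

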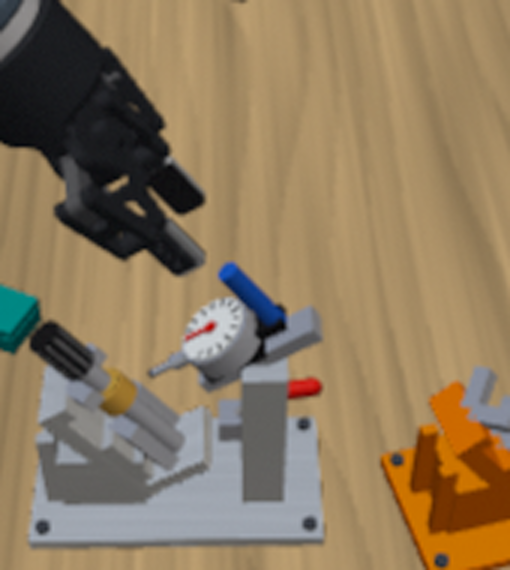

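The gripper lines up with the blue post's axis (post at about (250,295), pads at (180,220)). Descend and close.

Request:
step_arm:
  rows:
    - [[0.024, -0.002, -0.034, 0, 0, 0], [0.024, -0.002, -0.034, 0, 0, -0.007], [0.024, -0.002, -0.034, 0, 0, 0], [0.024, -0.002, -0.034, 0, 0, 0], [0.023, -0.002, -0.033, 0, 0, 0], [0, 0, 0, 0, 0, 0], [0, 0, 0, 0, 0, 0]]

```text
clock: 2.95
tool_pos: [0.5757, -0.0293, 0.257]
tool_rot: [0.027, 2.531, -0.009]
wrist_force: [-0.1, 0.0, -0.5]
width: 0.552
finger_force: 0.0
```

Request:
step_arm:
  rows:
    - [[0, 0, 0, 0, 0, 0], [0, 0, 0, 0, 0, 0], [0, 0, 0, 0, 0, 0], [0, 0, 0, 0, 0, 0], [0, 0, 0, 0, 0, 0], [0, 0, 0, 0, 0, 0]]
  hand: 5

```text
clock: 3.55
tool_pos: [0.5756, -0.028, 0.2584]
tool_rot: [0.025, 2.529, -0.007]
wrist_force: [-2.6, 13.2, 3.2]
width: 0.142
finger_force: 58.4
```

```bash
cat >> h.py <<'E'
def post(c):
    q=loc(pts(c))*1e3;hs=cv2.cvtColor(c['img'],cv2.COLOR_RGB2HSV)
    return q,hs
E
python3 -c "
from h import *
where();tool([.1087,0,.108])"
```

```text
t 3.55 grasp local mm [131.    0.3 108.8] tilt err 0.13 yaw 0.0 F [-2.6 13.2  3.2] w 0.142 58.42852592468262 j6 [-0.06  0.17  2.14  0.11  0.22 -1.72]
shift [-0.0591  0.0003 -0.0445] turn [-0.001   0.0036 -0.0023] minrows 0.4438227788701022 0.015436336825741784
```

Request:
step_arm:
  rows:
    - [[-0.01, 0.002, -0.007, 0, 0, 0], [-0.01, 0.002, -0.007, 0, 0, 0], [-0.01, 0.001, -0.007, 0, 0, 0], [-0.01, 0, -0.007, 0, 0, 0], [-0.009, 0, -0.0064, 0, 0, 0], [0, 0, 0, 0, 0, 0], [0, 0, 0, 0, 0, 0]]

```text
clock: 4.25
tool_pos: [0.5609, -0.0274, 0.248]
tool_rot: [0.026, 2.528, -0.009]
wrist_force: [-3.5, 6.7, 8.2]
width: 0.145
finger_force: 59.5
```

```bash
cat >> h.py <<'E'
def rectify(c,cx,z=.083,r=32,s=6):
    # view facing the dial: image right=+x? we look down -Z: right = local x, down = -local y ... (x right, y up seen from +Z)
    n=2*r*s;ij=np.array([[0,0],[n,0],[n,n],[0,n]],np.float32)
    px=[]
    for i,j in ij:
        px.append(proj(c,O+A@np.array([cx+(i/s-r)/1e3,(r-j/s)/1e3,z])))
    H=cv2.getPerspectiveTransform(np.float32(px),ij)
    return cv2.warpPerspective(c["img"],H,(n,n),flags=cv2.INTER_CUBIC)
def needle(im,s=6):
    f=im.astype(float);red=np.clip(f[...,0]-np.maximum(f[...,1],f[...,2])-40,0,None)
    return red
E
python3 - <<'E'
from h import *
where()
c=cam("side");c2=cam("top")
save("d1.png",np.hstack([rectify(c,.130-.0382-.0185),rectify(c2,.130-.0382-.0185)]))
E
```

```text
t 4.25 grasp local mm [113.    0.5 108.7] tilt err 0.13 yaw 0.0 F [-3.5  6.7  8.2] w 0.145 59.53009307384491 j6 [-0.06  0.16  2.18  0.13  0.19 -1.73]
```

View pics/d1.png

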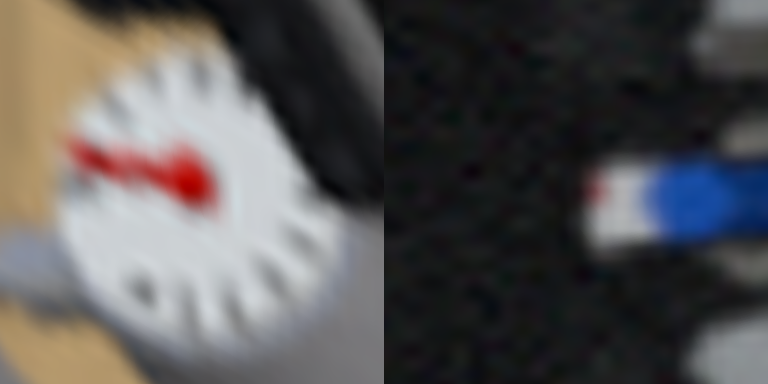

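Side view rectified: hub at (195,180), needle tip at (75,145), about 16° past zero, i.e. about 0.7 mm pressed already. I'll add a needle reader, calibrated on the start image.

```bash
cat >> h.py <<'E'
def read(c,cx,dbg=False):
    im=rectify(c,cx);w=needle(im);w[:,:]*=1
    n,l,st,ce=cv2.connectedComponentsWithStats((w>20).astype(np.uint8))
    # component nearest to centre with size
    k=max(range(1,n),key=lambda i:st[i,4]-2*np.hypot(*(ce[i]-192)))
    w=w*(l==k);v,u=np.nonzero(w);ww=w[v,u];p=np.c_[u,v].astype(float);m=np.average(p,axis=0,weights=ww)
    ev,V=np.linalg.eigh(np.cov((p-m).T,aweights=ww));d=V[:,1]
    t=(p-m)@d
    if abs(t.min())>t.max(): d=-d   # long thin end = tip (skew)
    ang=np.degrees(np.arctan2(-d[1],-d[0]))  # 0: pointing left, clockwise(up) positive
    return ang%360,m.round(0),d.round(2),st[k,4]
E
python3 - <<'E'
from h import *
c=dict(np.load("side0.npz"));print(read(c,.0918+.0))
c=dict(np.load("top0.npz"));print(read(c,.0918+.0))
c=cam("side");print(read(c,.0733))
E
```

```text
(np.float64(1.2299003969932258), array([157., 180.]), array([-1.  , -0.02]), np.int32(4088))
(np.float64(357.45226512527387), array([168., 189.]), array([-1.  ,  0.04]), np.int32(2780))
(np.float64(13.010906784201785), array([161., 174.]), array([-0.97, -0.23]), np.int32(4309))
```

Request:
step_arm:
  rows:
    - [[-0.003, 0, -0.002, 0, 0, 0], [-0.003, 0, -0.002, 0, 0, 0], [-0.003, 0, -0.0022, 0, 0, 0], [0, 0, 0, 0, 0, 0], [0, 0, 0, 0, 0, 0]]

```text
clock: 4.9
tool_pos: [0.5589, -0.0274, 0.2466]
tool_rot: [0.026, 2.527, -0.009]
wrist_force: [-1.0, 7.4, 7.7]
width: 0.142
finger_force: 59.4
```

```bash
python3 - <<'E'
from h import *
where()
c=cam("side");np.savez("s2.npz",**c);print(read(c,.070))
E
```

```text
t 4.9 grasp local mm [110.6   0.5 108.7] tilt err 0.21 yaw 0.0 F [-1.   7.4  7.7] w 0.142 59.36115324497223 j6 [-0.06  0.16  2.18  0.13  0.18 -1.74]
(np.float64(66.53451943505084), array([182., 153.]), array([-0.4 , -0.92]), np.int32(4285))
```

Request:
step_arm:
  rows:
    - [[-0.002, 0, -0.0012, 0, 0, 0], [-0.0012, 0, -0.001, 0, 0, 0], [0, 0, 0, 0, 0, 0], [0, 0, 0, 0, 0, 0], [0, 0, 0, 0, 0, 0]]

```text
clock: 5.45
tool_pos: [0.558, -0.0274, 0.246]
tool_rot: [0.026, 2.527, -0.009]
wrist_force: [-0.5, 7.9, 7.3]
width: 0.141
finger_force: 59.3
```

```bash
python3 - <<'E'
from h import *
where()
c=cam("side");print(read(c,.069))
E
```

```text
t 5.45 grasp local mm [109.5   0.5 108.8] tilt err 0.22 yaw 0.0 F [-0.5  7.9  7.3] w 0.141 59.2757910490036 j6 [-0.06  0.16  2.19  0.14  0.18 -1.74]
(np.float64(91.2320932625728), array([195., 149.]), array([ 0.02, -1.  ]), np.int32(4208))
```

Request:
step_arm:
  rows:
    - [[0, 0, 0, 0, 0, 0], [0, 0, 0, 0, 0, 0], [0, 0, 0, 0, 0, 0], [0, 0, 0, 0, 0, 0]]
  hand: 60

```text
clock: 5.9
tool_pos: [0.5571, -0.0279, 0.2445]
tool_rot: [0.027, 2.53, -0.009]
wrist_force: [0.2, 0.4, -0.6]
width: 0.607
finger_force: 0.0
```

Request:
step_arm:
  rows:
    - [[-0.024, 0, 0.034, 0, 0, 0], [-0.024, 0, 0.034, 0, 0, 0], [-0.024, 0, 0.034, 0, 0, 0], [-0.024, 0, 0.034, 0, 0, 0], [-0.024, 0, 0.034, 0, 0, 0], [0, 0, 0, 0, 0, 0], [0, 0, 0, 0, 0, 0]]

```text
clock: 6.6
tool_pos: [0.5214, -0.0278, 0.2965]
tool_rot: [0.026, 2.528, -0.009]
wrist_force: [-0.1, 0.6, -0.7]
width: 0.599
finger_force: 0.0
```

```bash
python3 - <<'E'
from h import *
where()
c=cam("side");print(read(c,.069)); tool([0,0,.170])
E
```

```text
t 6.6 grasp local mm [108.5  -0.7 171.1] tilt err 0.15 yaw 0.0 F [-0.1  0.6 -0.7] w 0.599 0.0 j6 [-0.07  0.01  2.2   0.09  0.31 -1.7 ]
(np.float64(91.34361116673246), array([195., 148.]), array([ 0.02, -1.  ]), np.int32(4230))
shift [-0.2935  0.0083 -0.2083] turn [ 0.0011  0.0032 -0.0004] minrows 2.1602360418104385 0.011873558149073862
```

Request:
step_arm:
  rows:
    - [[-0.073, 0.002, -0.052, 0, 0.001, 0], [-0.073, 0.002, -0.052, 0, 0.001, 0], [-0.073, 0.002, -0.052, 0, 0.001, 0], [-0.0745, 0.002, -0.0523, 0, 0, 0], [0, 0, 0, 0, 0, 0], [0, 0, 0, 0, 0, 0]]

```text
clock: 7.25
tool_pos: [0.4335, -0.0254, 0.233]
tool_rot: [0.027, 2.532, -0.009]
wrist_force: [-0.0, -0.1, 0.3]
width: 0.599
finger_force: 0.0
```

```bash
python3 - <<'E'
from h import *
where();tool([0,0,.126])
c=cam("side");save("k1.png",c["img"][130:270,200:340],4)
E
```

```text
t 7.25 grasp local mm [ -0.2  -0.2 169.5] tilt err 0.07 yaw 0.0 F [-0.  -0.1  0.3] w 0.599 0.0 j6 [-0.08 -0.01  2.42  0.29  0.13 -1.91]
shift [ 0.0837 -0.0013 -0.1185] turn [ 0.0008 -0.0022  0.0003] minrows 0.8706471848242211 0.008238364388291767
```

View pics/k1.png

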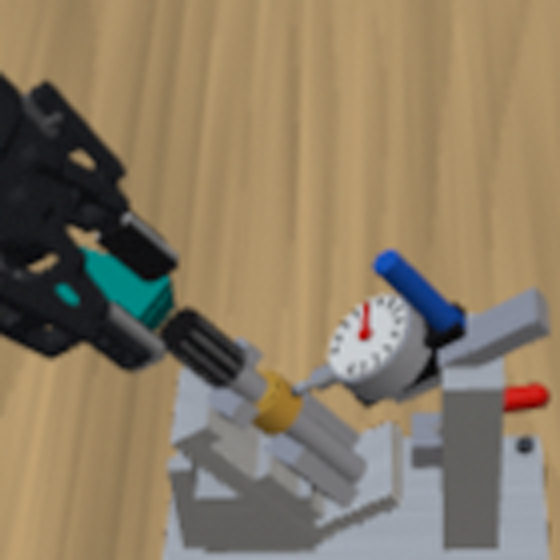

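The plunger tip touches the gold casting at about (300,388), the needle points to 90°, and the pads line up with the knob at (205,345). Descend.

Request:
step_arm:
  rows:
    - [[0.021, 0, -0.03, 0, 0, 0], [0.021, -0.001, -0.03, 0, 0, 0], [0.021, 0, -0.03, 0, -0.001, 0], [0.0207, 0, -0.0285, 0, -0.001, 0], [0, 0, 0, 0, 0, 0], [0, 0, 0, 0, 0, 0]]

```text
clock: 7.9
tool_pos: [0.4553, -0.0246, 0.2059]
tool_rot: [0.025, 2.529, -0.006]
wrist_force: [0.5, 0.7, 0.6]
width: 0.596
finger_force: 0.0
```

Request:
step_arm:
  rows:
    - [[0, 0, 0, 0, 0, 0], [0, 0, 0, 0, 0, 0], [0, 0, 0, 0, 0, 0], [0, 0, 0, 0, 0, 0], [0, 0, 0, 0, 0, 0]]
  hand: 10

```text
clock: 8.4
tool_pos: [0.4545, -0.0248, 0.2061]
tool_rot: [0.025, 2.528, -0.007]
wrist_force: [-3.6, -1.2, 6.4]
width: 0.257
finger_force: 58.3
```

```bash
python3 - <<'E'
from h import *
where();c=cam("side");print(read(c,.069))
print("turn -30deg about Z in row units:",(-Z).round(4))
E
```

```text
t 8.4 grasp local mm [  1.7   1.  135.4] tilt err 0.15 yaw 0.0 F [-3.6 -1.2  6.4] w 0.257 58.29898953437805 j6 [-0.08  0.09  2.41  0.98  0.04 -2.59]
(np.float64(91.81790443230251), array([196., 147.]), array([ 0.03, -1.  ]), np.int32(4136))
turn -30deg about Z in row units: [ 0.5734 -0.0121 -0.8192]
```

Request:
step_arm:
  rows:
    - [[0, 0, 0, 0, 0, 0], [0, 0, 0, 0, 0, 0], [0, 0, 0, 0, 0, 0], [-0.0033, 0, -0.0023, 0, 0, 0]]
  hand: 60

```text
clock: 8.85
tool_pos: [0.4535, -0.0245, 0.2049]
tool_rot: [0.025, 2.53, -0.006]
wrist_force: [-0.1, 0.8, -0.1]
width: 0.6
finger_force: 0.0
```

Request:
step_arm:
  rows:
    - [[0, 0, 0, 0.157, -0.0033, -0.2234], [0, 0, 0, 0.157, -0.0033, -0.2234], [0, 0, 0, 0.157, -0.0033, -0.2234], [0, 0, 0, 0.157, -0.0033, -0.2234], [0, 0, 0, 0.157, -0.0033, -0.2234]]

```text
clock: 9.35
tool_pos: [0.4534, -0.0245, 0.2047]
tool_rot: [0.924, 2.379, 0.28]
wrist_force: [-0.7, -0.7, -0.1]
width: 0.6
finger_force: 0.0
```

```bash
python3 - <<'E'
from h import *
where();c=cam("side");print(read(c,.069));tool([.0005,.001,.135],-np.pi/2)
E
```

```text
t 9.35 grasp local mm [  0.    1.3 134.9] tilt err 0.2 yaw -41.3 F [-0.7 -0.7 -0.1] w 0.6 0.0 j6 [-0.08  0.1   2.41  1.1   0.04 -2.  ]
(np.float64(91.3270324839855), array([195., 150.]), array([ 0.02, -1.  ]), np.int32(4161))
shift [ 0.0014 -0.0006  0.0012] turn [ 0.9202 -0.0132 -1.3191] minrows 0.011714880788908318 5.61734070827721
```

Request:
step_arm:
  rows:
    - [[0.001, 0, 0.001, 0.1534, -0.0022, -0.2199], [0, 0, 0, 0.1534, -0.0022, -0.2199], [0, 0, 0, 0.1534, -0.0022, -0.2199], [0, 0, 0, 0.1534, -0.0022, -0.2199], [0, 0, 0, 0.1534, -0.0022, -0.2199], [0, 0, 0, 0.1534, -0.0022, -0.2199], [0, 0, 0, 0, 0, 0]]

```text
clock: 10.1
tool_pos: [0.4537, -0.0245, 0.205]
tool_rot: [1.875, 1.863, 0.579]
wrist_force: [0.4, -0.1, -1.4]
width: 0.599
finger_force: 0.0
```

```bash
python3 -c "
from h import *
where()"
```

```text
t 10.1 grasp local mm [  0.4   1.2 135. ] tilt err 0.01 yaw -89.2 F [ 0.4 -0.1 -1.4] w 0.599 0.0 j6 [-0.08  0.1   2.41  0.94  0.04 -1.  ]
```

Request:
step_arm:
  rows:
    - [[0, 0, 0, 0, 0, 0], [0, 0, 0, 0, 0, 0], [0, 0, 0, 0, 0, 0], [0, 0, 0, 0, 0, 0], [0, 0, 0, 0, 0, 0]]
  hand: 10

```text
clock: 10.6
tool_pos: [0.4534, -0.0245, 0.2051]
tool_rot: [1.872, 1.865, 0.578]
wrist_force: [-5.3, 0.6, 5.7]
width: 0.26
finger_force: 58.3
```

```bash
python3 - <<'E'
from h import *
where();c=cam("side");print(read(c,.069))
E
```

```text
t 10.6 grasp local mm [1.000e-01 1.200e+00 1.352e+02] tilt err 0.01 yaw -89.0 F [-5.3  0.6  5.7] w 0.26 58.33379566669464 j6 [-0.08  0.1   2.41  0.94  0.04 -1.01]
(np.float64(95.00938150576802), array([197., 153.]), array([ 0.09, -1.  ]), np.int32(4181))
```

Request:
step_arm:
  rows:
    - [[-0.0008, 0, -0.0004, 0.153, -0.0033, -0.2185], [0, 0, 0, 0.153, -0.0033, -0.2185], [0, 0, 0, 0.153, -0.0033, -0.2185], [0, 0, 0, 0.153, -0.0033, -0.2185], [0, 0, 0, 0.153, -0.0033, -0.2185], [0, 0, 0, 0, 0, 0]]

```text
clock: 11.25
tool_pos: [0.4534, -0.0247, 0.2051]
tool_rot: [2.513, 1.161, 0.785]
wrist_force: [-4.7, -1.0, 5.7]
width: 0.26
finger_force: 58.6
```

```bash
python3 - <<'E'
from h import *
where();c=cam("side");print(read(c,.069))
E
```

```text
t 11.25 grasp local mm [1.000e-01 1.000e+00 1.352e+02] tilt err 0.03 yaw -129.2 F [-4.7 -1.   5.7] w 0.26 58.621662855148315 j6 [-0.08  0.1   2.41  0.96  0.04 -0.32]
(np.float64(91.80764996798882), array([196., 148.]), array([ 0.03, -1.  ]), np.int32(4173))
```

Request:
step_arm:
  rows:
    - [[0, 0, 0, 0.153, -0.0033, -0.2185], [0, 0, 0, 0.153, -0.0033, -0.2185], [0, 0, 0, 0.153, -0.0033, -0.2185], [0, 0, 0, 0.153, -0.0033, -0.2185], [0, 0, 0, 0, 0, 0]]

```text
clock: 11.8
tool_pos: [0.4534, -0.0247, 0.2051]
tool_rot: [2.865, 0.444, 0.901]
wrist_force: [-3.7, -0.1, 6.3]
width: 0.259
finger_force: 58.7
```

```bash
python3 - <<'E'
from h import *
where();c=cam("side");print(read(c,.069))
E
```

```text
t 11.8 grasp local mm [1.000e-01 9.000e-01 1.352e+02] tilt err 0.05 yaw -161.1 F [-3.7 -0.1  6.3] w 0.259 58.69121968746185 j6 [-0.08  0.1   2.41  0.96  0.04  0.23]
(np.float64(91.93809895282591), array([196., 148.]), array([ 0.03, -1.  ]), np.int32(4139))
```

Request:
step_arm:
  rows:
    - [[0, 0, 0, 0.153, -0.0033, -0.2185], [0, 0, 0, 0.153, -0.0033, -0.2185], [0, 0, 0, 0.153, -0.0033, -0.2185], [0, 0, 0, 0, 0, 0]]

```text
clock: 12.25
tool_pos: [0.4533, -0.0248, 0.205]
tool_rot: [-2.972, 0.166, -0.939]
wrist_force: [-5.0, -1.8, 5.0]
width: 0.259
finger_force: 58.7
```

```bash
python3 - <<'E'
from h import *
where();c=cam("side");print(read(c,.069))
E
```

```text
t 12.25 grasp local mm [1.000e-01 8.000e-01 1.352e+02] tilt err 0.06 yaw 174.8 F [-5.  -1.8  5. ] w 0.259 58.72285544872284 j6 [-0.08  0.1   2.41  0.97  0.04  0.65]
(np.float64(132.53563515134857), array([216., 157.]), array([ 0.68, -0.74]), np.int32(4603))
```

Request:
step_arm:
  rows:
    - [[0, 0, 0, 0.153, -0.0033, -0.2185], [0, 0, 0, 0.153, -0.0033, -0.2185], [0, 0, 0, 0, 0, 0]]

```text
clock: 12.6
tool_pos: [0.4533, -0.0249, 0.205]
tool_rot: [-2.846, 0.563, -0.902]
wrist_force: [-4.6, -1.6, 6.5]
width: 0.256
finger_force: 58.7
```

```bash
python3 - <<'E'
from h import *
where();c=cam("side");print(read(c,.069))
E
```

```text
t 12.6 grasp local mm [  0.    0.8 135.2] tilt err 0.07 yaw 158.8 F [-4.6 -1.6  6.5] w 0.256 58.74338507652283 j6 [-0.08  0.1   2.41  0.97  0.04  0.93]
(np.float64(155.09428161002705), array([217., 170.]), array([ 0.91, -0.42]), np.int32(4319))
```

Request:
step_arm:
  rows:
    - [[0, 0, 0, 0.153, -0.0033, -0.2185], [0, 0, 0, 0.153, -0.0033, -0.2185], [0, 0, 0, 0, 0, 0]]

```text
clock: 12.95
tool_pos: [0.4533, -0.0249, 0.205]
tool_rot: [-2.674, 0.931, -0.851]
wrist_force: [-6.3, -2.2, 5.2]
width: 0.257
finger_force: 58.8
```

```bash
python3 - <<'E'
from h import *
where();c=cam("side");print(read(c,.069))
E
```

```text
t 12.95 grasp local mm [  0.    0.7 135.2] tilt err 0.08 yaw 142.8 F [-6.3 -2.2  5.2] w 0.257 58.760191798210144 j6 [-0.08  0.1   2.41  0.97  0.04  1.21]
(np.float64(160.48040664507798), array([219., 171.]), array([ 0.94, -0.33]), np.int32(4453))
```

Request:
step_arm:
  rows:
    - [[0, 0, 0, 0.153, -0.0033, -0.2185], [0, 0, 0, 0, 0, 0]]

```text
clock: 13.2
tool_pos: [0.4532, -0.0249, 0.205]
tool_rot: [-2.573, 1.103, -0.82]
wrist_force: [-5.8, -2.0, 5.2]
width: 0.258
finger_force: 58.8
```

```bash
python3 - <<'E'
from h import *
where();c=cam("side");print(read(c,.069))
E
```

```text
t 13.2 grasp local mm [-1.000e-01  7.000e-01  1.352e+02] tilt err 0.08 yaw 134.8 F [-5.8 -2.   5.2] w 0.258 58.76470148563385 j6 [-0.08  0.1   2.41  0.96  0.04  1.35]
(np.float64(156.9526941243611), array([222., 169.]), array([ 0.92, -0.39]), np.int32(4534))
```

Request:
step_arm:
  rows:
    - [[0, 0, 0, 0.153, -0.0033, -0.2185], [0, 0, 0, 0.153, -0.0033, -0.2185], [0, 0, 0, 0, 0, 0]]

```text
clock: 13.55
tool_pos: [0.4532, -0.0249, 0.2049]
tool_rot: [-2.343, 1.42, -0.75]
wrist_force: [-4.8, -2.9, 7.5]
width: 0.259
finger_force: 58.8
```

```bash
python3 - <<'E'
from h import *
where();c=cam("side");print(read(c,.069))
E
```

```text
t 13.55 grasp local mm [-1.000e-01  8.000e-01  1.352e+02] tilt err 0.07 yaw 118.8 F [-4.8 -2.9  7.5] w 0.259 58.772340416908264 j6 [-0.08  0.1   2.41  0.96  0.04  1.63]
(np.float64(143.44121247234492), array([215., 164.]), array([ 0.8, -0.6]), np.int32(4460))
```

Request:
step_arm:
  rows:
    - [[0, 0, 0, 0.153, -0.0033, -0.2185], [0, 0, 0, 0.153, -0.0033, -0.2185], [0, 0, 0, 0, 0, 0]]

```text
clock: 13.9
tool_pos: [0.4532, -0.0248, 0.2049]
tool_rot: [-2.083, 1.699, -0.669]
wrist_force: [-5.8, -1.5, 5.2]
width: 0.259
finger_force: 58.8
```

```bash
python3 - <<'E'
from h import *
where();c=cam("side");print(read(c,.069))
E
```

```text
t 13.9 grasp local mm [-1.000e-01  8.000e-01  1.352e+02] tilt err 0.06 yaw 102.8 F [-5.8 -1.5  5.2] w 0.259 58.773518800735474 j6 [-0.08  0.1   2.41  0.96  0.04  1.91]
(np.float64(114.97466314845482), array([206., 153.]), array([ 0.42, -0.91]), np.int32(4418))
```

Request:
step_arm:
  rows:
    - [[0, 0, 0, -0.1575, 0.0033, 0.225], [0, 0, 0, -0.1575, 0.0033, 0.225], [0, 0, 0, -0.1575, 0.0033, 0.225], [0, 0, 0, -0.1575, 0.0033, 0.225], [0, 0, 0, -0.1575, 0.0033, 0.225], [0, 0, 0, 0, 0, 0], [0, 0, 0, 0, 0, 0]]

```text
clock: 14.65
tool_pos: [0.4534, -0.0248, 0.2051]
tool_rot: [-2.691, 0.898, -0.856]
wrist_force: [-4.6, -1.2, 4.8]
width: 0.263
finger_force: 58.7
```

```bash
python3 - <<'E'
from h import *
where();c=cam("side");print(read(c,.069))
E
```

```text
t 14.65 grasp local mm [1.000e-01 9.000e-01 1.352e+02] tilt err 0.06 yaw 144.3 F [-4.6 -1.2  4.8] w 0.263 58.73784363269806 j6 [-0.08  0.1   2.41  0.98  0.04  1.17]
(np.float64(165.48933441417924), array([220., 173.]), array([ 0.97, -0.25]), np.int32(4238))
```

Request:
step_arm:
  rows:
    - [[0, 0, 0, 0, 0, 0], [0, 0, 0, 0, 0, 0], [0, 0, 0, 0, 0, 0], [0, 0, 0, 0, 0, 0]]
  hand: 60

```text
clock: 15.1
tool_pos: [0.4535, -0.0245, 0.2049]
tool_rot: [-2.687, 0.904, -0.854]
wrist_force: [-0.1, -0.7, 0.3]
width: 0.6
finger_force: 0.0
```

```bash
python3 - <<'E'
from h import *
where();c=cam("side");print(read(c,.069));np.savez("pk.npz",**c)
save("p1.png",np.hstack([cv2.resize(c["img"][180:270,230:330],(432,384)),rectify(c,.069)[:,:340]]))
E
```

```text
t 15.1 grasp local mm [  0.2   1.2 135. ] tilt err 0.03 yaw 144.0 F [-0.1 -0.7  0.3] w 0.6 0.0 j6 [-0.08  0.1   2.41  0.98  0.04  1.18]
(np.float64(160.42687748417495), array([220., 171.]), array([ 0.94, -0.34]), np.int32(4469))
```

View pics/p1.png

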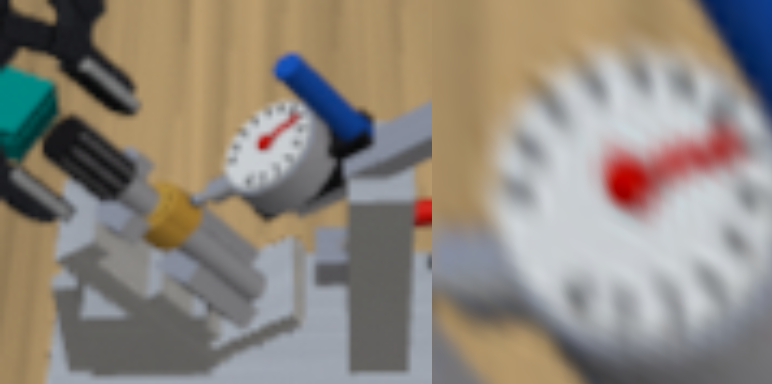

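Released reading is 160° (about 6.9 mm), i.e. about 3 mm over the round; the needle is at (690,155) in the crop. To be sure of squareness I'll compare released readings at ±24°.

Request:
step_arm:
  rows:
    - [[0, 0, 0, 0, 0, 0], [0, 0, 0, 0, 0, 0], [0, 0, 0, 0, 0, 0], [0, 0, 0, 0, 0, 0], [0, 0, 0, -0.153, 0.0033, 0.2185], [0, 0, 0, -0.153, 0.0033, 0.2185], [0, 0, 0, -0.153, 0.0033, 0.2185], [0, 0, 0, 0, 0, 0]]
  hand: 10

```text
clock: 15.95
tool_pos: [0.4532, -0.0247, 0.205]
tool_rot: [-2.926, 0.332, -0.925]
wrist_force: [-5.5, -0.9, 5.1]
width: 0.257
finger_force: 58.3
```

Request:
step_arm:
  rows:
    - [[0, 0, 0, 0, 0, 0], [0, 0, 0, 0, 0, 0], [0, 0, 0, 0, 0, 0]]
  hand: 50

```text
clock: 16.25
tool_pos: [0.4535, -0.0245, 0.2049]
tool_rot: [-2.923, 0.34, -0.924]
wrist_force: [-0.3, 0.3, -0.0]
width: 0.499
finger_force: 0.0
```

```bash
python3 - <<'E'
from h import *
where();c=cam("side");print(read(c,.069))
E
```

```text
t 16.25 grasp local mm [  0.2   1.2 135. ] tilt err 0.02 yaw 167.9 F [-0.3  0.3 -0. ] w 0.499 0.0 j6 [-0.08  0.1   2.41  0.97  0.04  0.76]
(np.float64(142.7665183827389), array([215., 164.]), array([ 0.8 , -0.61]), np.int32(4429))
```

Request:
step_arm:
  rows:
    - [[0, 0, 0, 0, 0, 0], [0, 0, 0, 0, 0, 0], [0, 0, 0, 0, 0, 0], [0, 0, 0, 0.153, -0.0033, -0.2185], [0, 0, 0, 0.153, -0.0033, -0.2185], [0, 0, 0, 0.153, -0.0033, -0.2185], [0, 0, 0, 0.153, -0.0033, -0.2185], [0, 0, 0, 0.153, -0.0033, -0.2185]]
  hand: 10

```text
clock: 17.1
tool_pos: [0.4533, -0.0249, 0.205]
tool_rot: [-2.473, 1.25, -0.79]
wrist_force: [-5.2, -3.2, 5.4]
width: 0.259
finger_force: 58.3
```

Request:
step_arm:
  rows:
    - [[0, 0, 0, 0.153, -0.0033, -0.2185], [0, 0, 0, 0, 0, 0]]

```text
clock: 17.3
tool_pos: [0.4533, -0.0249, 0.205]
tool_rot: [-2.356, 1.404, -0.754]
wrist_force: [-7.0, -1.3, 6.6]
width: 0.26
finger_force: 58.3
```

Request:
step_arm:
  rows:
    - [[0, 0, 0, 0, 0, 0], [0, 0, 0, 0, 0, 0], [0, 0, 0, 0, 0, 0]]
  hand: 50

```text
clock: 17.6
tool_pos: [0.4536, -0.0245, 0.2049]
tool_rot: [-2.36, 1.397, -0.754]
wrist_force: [-0.3, -0.4, -0.2]
width: 0.498
finger_force: 0.0
```

```bash
python3 - <<'E'
from h import *
where();c=cam("side");print(read(c,.069))
E
```

```text
t 17.6 grasp local mm [  0.2   1.2 135. ] tilt err 0.03 yaw 120.0 F [-0.3 -0.4 -0.2] w 0.498 0.0 j6 [-0.08  0.1   2.41  0.97  0.04  1.6 ]
(np.float64(140.57583936280275), array([214., 164.]), array([ 0.77, -0.64]), np.int32(4548))
```

Symmetric to within about 1°. Return to the peak, release and withdraw along the axis.

Request:
step_arm:
  rows:
    - [[0, 0, 0, 0, 0, 0], [0, 0, 0, 0, 0, 0], [0, 0, 0, 0, 0, 0], [0, 0, 0, 0, 0, 0], [0, 0, 0, -0.157, 0.0033, 0.224], [0, 0, 0, -0.157, 0.0033, 0.224], [0, 0, 0, -0.157, 0.0033, 0.224], [0, 0, 0, 0, 0, 0]]
  hand: 10

```text
clock: 18.45
tool_pos: [0.4531, -0.0245, 0.2048]
tool_rot: [-2.698, 0.886, -0.857]
wrist_force: [-5.8, -1.1, 5.2]
width: 0.261
finger_force: 58.4
```

Request:
step_arm:
  rows:
    - [[0, 0, 0, 0, 0, 0], [0, 0, 0, 0, 0, 0], [0, 0, 0, 0, 0, 0], [0, 0, 0, 0, 0, 0]]
  hand: 60

```text
clock: 18.85
tool_pos: [0.4536, -0.0246, 0.205]
tool_rot: [-2.694, 0.893, -0.856]
wrist_force: [-0.5, 0.1, 0.2]
width: 0.599
finger_force: 0.0
```

Request:
step_arm:
  rows:
    - [[-0.019, 0, 0.027, 0, 0, 0], [-0.019, 0, 0.027, 0, 0, 0], [-0.019, 0, 0.027, 0, 0, 0], [-0.019, 0, 0.027, 0, 0, 0], [-0.019, 0, 0.027, 0, 0, 0], [-0.019, 0, 0.027, 0, 0, 0], [0, 0, 0, 0, 0, 0], [0, 0, 0, 0, 0, 0]]

```text
clock: 19.65
tool_pos: [0.423, -0.0239, 0.2493]
tool_rot: [-2.691, 0.89, -0.857]
wrist_force: [-0.3, 0.3, -0.7]
width: 0.6
finger_force: 0.0
```

```bash
python3 - <<'E'
from h import *
where();c=cam("side");print(read(c,.069))
save("fin.png",c["img"][110:350,180:500],2)
E
```

```text
t 19.65 grasp local mm [  0.7   1.3 188.9] tilt err 0.2 yaw 144.6 F [-0.3  0.3 -0.7] w 0.6 0.0 j6 [-0.08 -0.07  2.43  0.22  0.18  1.92]
(np.float64(158.5396225360907), array([223., 169.]), array([ 0.93, -0.37]), np.int32(4623))
```

View pics/fin.png

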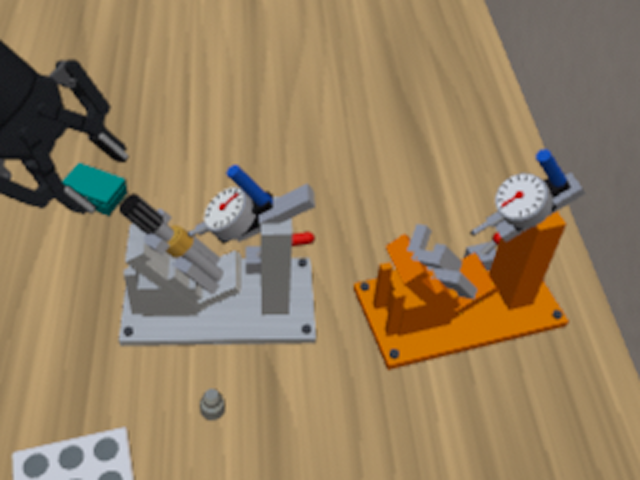

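The gripper is clear, the mandrel is seated at (175,240), the needle is at the peak at (232,198), and the other things have not moved. Handing in.

```bash
python3 -c "
from h import *
print(arm.hand_in())"
```

```text
the job is handed in; nothing more can be done
None
```

I handed the job in at about 20 s: the plunger was set at about 3.9 mm on the round flank, and the proud side is under it within about 1° (reading about 6.9 mm), with the mandrel seated, the gripper clear and nothing else touched.

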